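# Turn the lazy Susan to bring the squat jar to the front

### The arm

A 7-joint arm with a two-finger parallel gripper is mounted at the origin on a cart in front of the work surface, level with it; the furniture and walls round the work are solid. World frame = base frame: x ahead of the robot, y to its left, z up, the work surface at z = 0. Lengths are in mm, angles in rad, forces in N, time in s.
With the tool pointing down it reaches from about 400 to 875 mm from the base axis. Payload 4.4 kg.
Tool frame: the origin (TCP) lies on the centre line of the jaws, within the pads' length; the fingertips stand 11 mm ahead of it and the grasp point (between the pads) lies 8 mm behind it (ctrl.tips_ahead is the distance from the TCP to the fingertips, in mm); z points along the fingers, y is the line along which they close (so a half turn about z gives the same grasp; the last joint's range is limited). The gripper opens to 85 mm and grips with 20 to 120 N. Pads are 22 mm wide; open, the fingers measure 114 mm over their backs; the gripper's body (76 mm by 85 mm) begins 54 mm behind the grasp point. The pads swing forward as they close: fully open they stand 13 mm farther back than shut.
Start: joints at [-1.312, 0.628, 0.038, 1.517, -0.027, 0.996, -0.02], TCP at [207.404, 616.037, 242.313] pointing down, gripper open.
Joint ranges: [-3.06, 3.06], [-0.37, 2.12], [-1.25, 1.32], [0.18, 2.47], [-1.1, 4.24], [0.23, 1.98], [-2.94, 2.94]. Speed limits (rad/s): [2.57, 2.57, 3.14, 3.14, 3.14, 3.14, 3.14].

### API

Orientations are given as [roll, pitch, yaw] about the fixed x, y, z axes, in that order (R = Rz(yaw) Ry(pitch) Rx(roll)).
In Python, from cell import ctrl, eyes, job gives the robot as it stands. The module is installed in compiled form; this text tells all that it offers.
- The arm moves only by the tool carry_out, never from a script. Its argument "moves" is a list of rows, each an object of numbers: "tx", "ty", "tz": the shift along the tool's x, y, z as a fraction of full scale; "twist": the turn about the tool's z as a fraction of full scale; "fingers": the opening, from 0 (shut) to 1 (fully open). In form: [{"tx": .., "ty": .., "tz": .., "twist": .., "fingers": ..}, ...]. A call has 1 to 12 rows; each row shifts and turns the commanded pose from where the row before left it, along the tool's axes as they then stand; what a row does not reach is not made up. Full scale, the value 1, is 0.3 m for a shift and pi rad for a turn. A row lasts 1/8 s, in which the tool goes at most 62.5 mm and 10.7 degrees, less where a joint would pass 70% of its speed; a pose out of reach is approached as far as the arm can. A call with a number of a shift or a turn outside -1 to 1 is refused whole. A call with a gripper value outside its range is refused whole. The fingers move at their own pace and stop on an object; the grip force is fixed at half the most. Time passes only in rows, so rows that do not move let the fingers close. It gives the time, the measured TCP pose, the force, the opening and the grip force at its end, in the units of the state.
- ctrl.read_state(): the state, without advancing time (a new reading comes with each control period).
- eyes.get_image(name): name is "scene" or "top" or "wrist"; returns a dict with "color" (420x560x3 uint8, blue, green, red), "fovy" (degrees; the focal length in pixels is half the picture's height over the tangent of half this angle, whatever the lens; pixels are square), "cx", "cy" (the principal point, pixels), "world_from_camera" (4x4, takes a point from camera to world coordinates). Camera axes: x right, y up, looking along -z (the intrinsics and any distortion apply to the point x, -y, -z); pixel columns grow to the right and rows downward; lengths in mm; the calibration is good to about 2 mm. A picture is of the moment at which its call begins. There is no depth.
- job.finish_job(): hands the job in; it is judged then, once.
The state is a dict: "clock": time; "qpos": joint angles; "qd": joint speeds; "tau": joint torques, N m; "eef_pos": TCP position; "tool_rot": TCP orientation; "force": force on the tool from outside, world axes, zero at the start; "torque": the same for the moment, N m; "width": finger opening in mm; "gripper_force": force on a finger pad.
Only numpy, scipy, OpenCV 4.12 (cv2) and the standard library are available. Lean on these libraries where they do the work, as an engineer would, in place of code of your own. Each camera call takes 0.05 s, during which the arm holds its last target. There are 200 camera calls.

### The job

Turn the lazy Susan on the table by pushing its rim round with your fingertips (the wooden pegs along the rim are there to push against), until the short, wide mustard jar stands right at the front, in line with the tongue that sticks out of the fixed foot. Turn it steadily rather than giving it a spin, let it carry the jars round without touching, lifting or upsetting any of them, leave the other things on the table alone, and take your hand away when the jar is in place.

Things in the scene. Friction and masses are not known exactly. Their poses are not given: they have to be found in the camera images.
- foot: fixed dark wooden foot under the lazy Susan, 170 mm across; its flat tongue (30 mm wide, 8 mm thick) lies on the table and marks the front: it runs out along the foot's own -x axis to a rounded end 198 mm from the axis, showing 48 mm beyond the tray. Origin: on the turning axis at table height. Turned by up to 20 degrees, so the tongue points only roughly at the robot
- hub (a point): centre of the upper face of the lazy Susan's wooden tray, on the axis, 30 mm above the table; turns with the tray (300 mm across, 16 mm thick). 8 upright pegs (14 mm thick, 70 mm high, tops 100 mm above the table) stand on it at radius 138 mm, one on this point's own +x axis and one every 45 degrees. No jar reaches farther than 93 mm from the axis
- tray (a joint): angle of the tray about its axis, rad, 0 at the start of the run (wherever that is), growing counter-clockwise seen from above. Light friction (about 1 N at a peg) stops it soon after it is let go; there are no stops within a full turn either way
- mustard: the short, wide jar with a green lid (68 mm across, 84 mm high), the only wide one on the tray; it stands about 52 mm from the turning axis, close to the line from the axis to one of the pegs. Loose. Origin: centre of its underside, 30 mm above the table
- spice_a: tall slim spice jar with a green screw cap, 46 mm across and 106 mm high, standing on the tray about 50 mm from its axis (one of three such jars; which is which does not matter). Loose. Origin: centre of its underside
- spice_b: tall slim spice jar with a green screw cap, 46 mm across and 106 mm high, standing on the tray about 50 mm from its axis (another of three such jars; which is which does not matter). Loose. Origin: centre of its underside
- spice_c: tall slim spice jar with a green screw cap, 46 mm across and 106 mm high, standing on the tray about 50 mm from its axis (the third of three such jars; which is which does not matter). Loose. Origin: centre of its underside
- mug: bystander: white mug, 83 mm across and 94 mm high, standing loose left of the power strip. Origin: centre of its underside
- toothpicks: bystander: clear jar with a black cap lying on its side, 38 mm thick and 90 mm long, loose, left of the lazy Susan near the table's front edge. Origin: centre of its underside
Things that resemble listed ones, but are neither listed nor needed, are in the scene too. What is shaped like the spice_a but blue is not meant.

How it is judged (in metres and radians):
On the way:
1. the fingers push the tray round (at least 15 mm at its rim) by touching it (contact force between the fingers and tray above 0.2 N and (value of joint tray above 0.1 rad or value of joint tray below -0.1 rad)).
At the end, for the whole second after the job is handed in: The mustard jar stands at the front of the tray, its centre within 14 mm sideways of the tongue's centre line (about 15 degrees of tray angle); all four jars stand upright on the tray, each within 85 mm of its axis, and the tray is at rest (y of mustard in the frame of foot between -0.014 and 0.014 m and x of mustard in the frame of foot below -0.035 m and not (velocity of joint tray above 0.05 rad/s or velocity of joint tray below -0.05 rad/s) and angle between each of mustard, spice_a, spice_b, spice_c's own z axis and vertical below 0.15 rad and horizontal distance between each of mustard, spice_a, spice_b, spice_c and hub below 0.085 m and height (world z) of mustard between 0.025 and 0.036 m and linear speed of each of mustard, spice_a, spice_b, spice_c below 0.02 m/s and height (world z) of spice_a between 0.025 and 0.036 m and height (world z) of spice_b between 0.025 and 0.036 m and height (world z) of spice_c between 0.025 and 0.036 m); the robot touches nothing.
It fails at once if a jar is touched by the robot (contact force between any of the arm, the fingers and mustard above 0.5 N or contact force between any of the arm, the fingers and spice_a above 0.5 N or contact force between any of the arm, the fingers and spice_b above 0.5 N or contact force between any of the arm, the fingers and spice_c above 0.5 N).
It fails at once if a jar is lifted or falls off the tray (height (world z) of any of mustard, spice_a, spice_b, spice_c above 0.045 m or height (world z) of any of mustard, spice_a, spice_b, spice_c below 0.014 m).
It fails at once if a jar is tipped (angle between any of mustard, spice_a, spice_b, spice_c's own z axis and vertical above 0.4 rad).
It fails at once if the tray is spun faster than 3 rad/s (velocity of joint tray above 3 rad/s or velocity of joint tray below -3 rad/s).
It fails at once if the mug or the lying jar is moved more than 20 mm (distance of any of mug, toothpicks from where it was at the start of the episode above 0.02 m).
It also fails if it takes over 43 s, if anything falls off the work surface, if the arm or the gripper's body presses on something with over 40 N, if the wrist force passes 120 N, or if a joint passes its speed limit or range.

## Working session

There is one attempt and no reset: what is moved stays moved. The work goes in short steps, Python scripts to look and compute and a tool call to move; the robot and the scene stay as the last step left them, time stands still between calls to the robot, and variables do not carry over. Pictures are saved under pics/ and viewed, at most 10 in all, crops included, and the job is handed in when it is done.

Besides the shell and the picture viewer there is one more tool, called after "Call:" by a JSON object that holds its "op" and its "data", one argument or row to a line. carry_out: Moves the arm, as the interface text tells. Its arguments: {"type":"object","properties":{"moves":{"type":"array","items":{"type":"object","properties":{"tx":{"type":"number","minimum":-1,"maximum":1},"ty":{"type":"number","minimum":-1,"maximum":1},"tz":{"type":"number","minimum":-1,"maximum":1},"twist":{"type":"number","minimum":-1,"maximum":1},"fingers":{"type":"number"}}}}},"required":["moves"]}

```bash
mkdir -p pics; python3 - <<'E'
from cell import ctrl, eyes
import cv2,numpy as np,pickle
d={}
for n in("scene","top"):
    i=eyes.get_image(n); d[n]=i
    cv2.imwrite(f"pics/{n}0.png",i["color"]); print(n,{k:(np.round(v,3).tolist() if k!="color" else 0) for k,v in i.items()})
pickle.dump(d,open("d0.pkl","wb")); s=ctrl.read_state(); print(s["clock"],s["eef_pos"],s["tool_rot"],s["width"],ctrl.tips_ahead)
E
```

```text
scene {'color': 0, 'fovy': 54.509, 'cx': 280.787, 'cy': 206.88, 'world_from_camera': [[0.867, 0.341, -0.364, 185.219], [-0.499, 0.607, -0.619, -661.795], [0.01, 0.718, 0.696, 740.633], [0.0, 0.0, 0.0, 1.0]]}
top {'color': 0, 'fovy': 44.974, 'cx': 280.526, 'cy': 208.389, 'world_from_camera': [[0.302, 0.747, -0.592, -384.567], [-0.953, 0.229, -0.197, -376.678], [-0.011, 0.624, 0.781, 1283.546], [0.0, 0.0, 0.0, 1.0]]}
0.1 [207.23431047 615.51466903 241.4779044 ] [-3.13988940e+00  5.40092382e-05  2.81684136e+00] 85.13087277173666 11.0
```

View pics/top0.png

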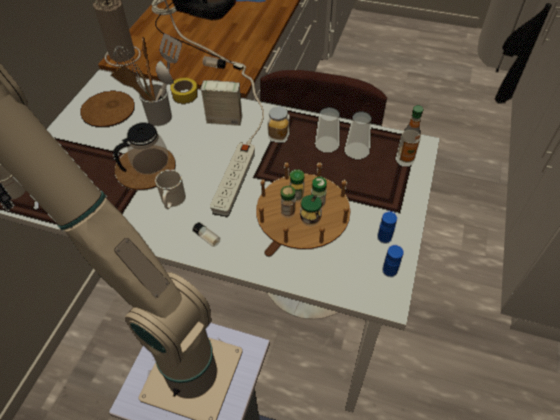

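View pics/scene0.png

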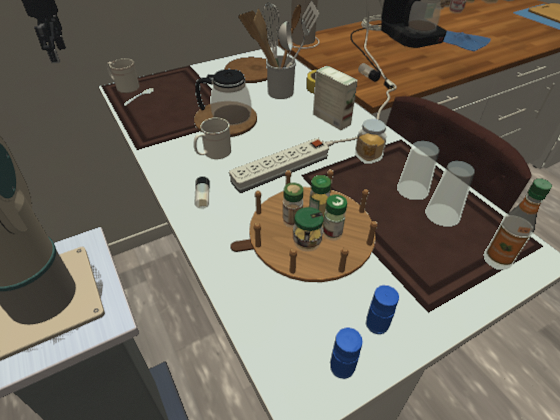

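The top view shows the tray at about (303,210) and its tongue at (273,246). The tray jars with green lids are at (288,194), (297,178), (319,186) and (311,204). The last one is the wide one, at (309,228) in the scene view. I'll confirm it in an enlarged crop.

```bash
cat > h.py <<'E'
import cv2,numpy as np,pickle
def ray(im,u,v):
    f=im["color"].shape[0]/2/np.tan(np.radians(im["fovy"])/2); T=np.array(im["world_from_camera"])
    return T[:3,3],T[:3,:3]@np.array([(u-im["cx"])/f,-(v-im["cy"])/f,-1])
def plane(im,u,v,z):
    o,d=ray(im,u,v); return (o+d*(z-o[2])/d[2])[:2]
def two(a,ua,b,ub):
    o,d=ray(a,*ua);p,e=ray(b,*ub); s=np.linalg.lstsq(np.c_[d,-e],p-o,rcond=None)[0]
    return (o+d*s[0]+p+e*s[1])/2
def proj(im,P):
    f=im["color"].shape[0]/2/np.tan(np.radians(im["fovy"])/2); T=np.array(im["world_from_camera"])
    c=T[:3,:3].T@(np.array(P,float)-T[:3,3]); return c[0]/-c[2]*f+im["cx"],c[1]/c[2]*f+im["cy"]
E
python3 - <<'E'
from h import *
d=pickle.load(open("d0.pkl","rb"))
t=d["top"]["color"][150:265,245:360]; s=d["scene"]["color"][160:290,225:390]
a=cv2.resize(t,(400,400),interpolation=cv2.INTER_CUBIC)
b=cv2.resize(s,(400,315),interpolation=cv2.INTER_CUBIC); b=cv2.copyMakeBorder(b,0,85,0,0,cv2.BORDER_CONSTANT)
cv2.imwrite("pics/crop.png",np.hstack([a,b]))
print(two(d["top"],(303,210),d["scene"],(313,232)),plane(d["top"],303,210,30),plane(d["scene"],313,232,30))
E
```

```text
[ 590.93226599 -127.87771387   13.95595006] [ 580.11212543 -130.50795164] [ 580.6448544 -140.5861856]
```

View pics/crop.png

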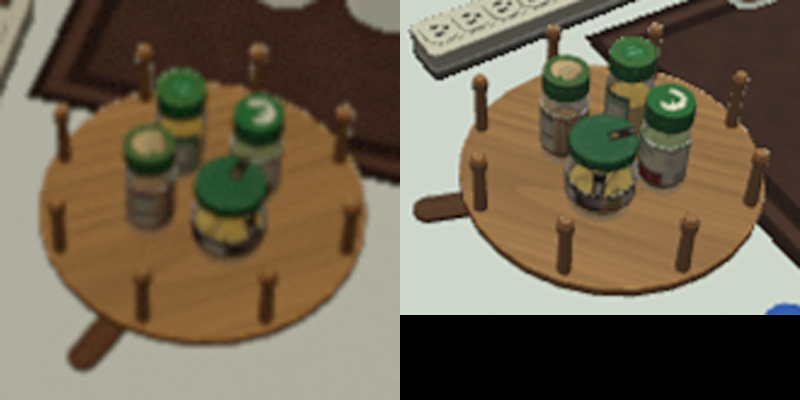

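The crop shows the only wide, short jar at crop pixel (230,186) on the left and (602,142) on the right. The other three jars are slim with caps. All 8 pegs and the tongue are visible.

```bash
python3 - <<'E'
from h import *
d=pickle.load(open("d0.pkl","rb")); T,S=d["top"],d["scene"]
ct=lambda x,y:(x*115/400+245,y*115/400+150); cs=lambda x,y:((x-400)*165/400+225,y*130/315+160)
pt=[ct(*p) for p in [(145,50),(259,50),(345,112),(351,209),(267,278),(143,278),(57,207),(62,110)]]
ps=[cs(*p) for p in [(553,30),(656,29),(740,74),(761,153),(690,221),(566,221),(478,158),(480,78)]]
A=np.array([plane(T,*p,98) for p in pt]);B=np.array([plane(S,*p,98) for p in ps])
print(A.round(),B.round())
for X in(A,B):
    c=X.mean(0); r=X-c; print("centre",c,np.hypot(*r.T).round(),np.degrees(np.arctan2(r[:,1],r[:,0])).round(1))
for k in range(8):
    j=((B-A[k])**2).sum(1).argmin(); print(k,j,two(T,pt[k],S,ps[j]).round())
print("mustard lid",plane(T,*ct(230,184),114),plane(S,*cs(602,140),114),two(T,ct(230,184),S,cs(602,140)))
print("tongue end",plane(T,*ct(75,360),8),plane(S,*cs(418,211),8),"tongue root",plane(T,*ct(112,326),8),plane(S,*cs(462,206),8))
for n,p,q in(("a",(148,137),(566,68)),("b",(181,86),(633,48)),("c",(256,110),(670,97))): print(n,plane(T,*ct(*p),136),plane(S,*cs(*q),136))
print("mug",plane(T,168,180,94),"tooth",plane(T,207,234,19),plane(S,203,192,19),"blue",plane(T,388,215,100))
E
```

```text
[[ 692.  -42.]
 [ 723. -143.]
 [ 672. -236.]
 [ 565. -266.]
 [ 473. -216.]
 [ 443. -117.]
 [ 493.  -25.]
 [ 600.    7.]] [[ 599.    8.]
 [ 692.  -43.]
 [ 724. -140.]
 [ 673. -234.]
 [ 570. -267.]
 [ 479. -215.]
 [ 448. -114.]
 [ 499.  -21.]]
centre [ 582.56309445 -129.72439378] [140. 141. 139. 137. 139. 140. 138. 138.] [  38.6   -5.3  -50.   -97.4 -141.8  175.   130.4   82.8]
centre [ 585.48437485 -128.2521711 ] [137. 136. 139. 137. 139. 137. 138. 138.] [  84.5   38.9   -4.9  -50.4  -96.4 -140.7  174.2  128.7]
0 1 [692. -42.  98.]
1 2 [ 720. -144.  102.]
2 3 [ 670. -236.  101.]
3 4 [ 571. -265.   93.]
4 5 [ 478. -214.   94.]
5 6 [ 446. -116.   97.]
6 7 [496. -23.  98.]
7 0 [598.   7.  99.]
mustard lid [ 548.46010442 -162.66647952] [ 547.80188391 -162.57221509] [ 547.71780684 -162.85804381  114.57747418]
tongue end [404.48279985 -67.50948343] [402.2995065  -71.68772877] tongue root [447.80879888 -87.18090776] [442.12184758 -86.91068347]
a [560.50979007 -85.65264099] [556.41940704 -85.35388732]
b [625.48021982 -96.01926817] [626.46589504 -91.95005265]
c [ 617.47027257 -166.2055862 ] [ 617.41549753 -164.59117566]
mug [522.22005371 296.77845704] tooth [411.624318   127.59432721] [412.03790985 129.60412499] blue [ 581.54489236 -388.71112982]
```

The axis is at about (584,-129) and the tongue points at about 162°. The mustard is at about 223° and the pegs are at 219° + 45k, so the tray needs about 61° clockwise. I'll push the peg at 219°, coming down between it and the peg at 263°. First leg: shut the fingers and swing round via (480,150).

Call:
{"op": "carry_out", "data": {
  "moves": [
    {"tx":-0.113,"ty":-0.099,"fingers":0},
    {"tx":-0.113,"ty":-0.099,"fingers":0},
    {"tx":-0.113,"ty":-0.099,"fingers":0},
    {"tx":-0.113,"ty":-0.099,"fingers":0},
    {"tx":-0.113,"ty":-0.099,"fingers":0},
    {"tx":-0.113,"ty":-0.099,"fingers":0},
    {"tx":-0.113,"ty":-0.099,"fingers":0},
    {"tx":-0.113,"ty":-0.099,"fingers":0},
    {"tx":-0.113,"ty":-0.099,"fingers":0},
    {"tx":-0.113,"ty":-0.099,"fingers":0},
    {"tx":-0.113,"ty":-0.099,"fingers":0},
    {"tx":-0.113,"ty":-0.099,"fingers":0}
  ]
}}

```text
validation failed for argument at $.mo...
```

Call:
{"op": "carry_out", "data": {
  "moves": [
    {"tx":-0.113,"ty":-0.099,"tz":0.0,"twist":0.0,"fingers":0.0}
  ]
}}

```text
clock: 0.22
eef_pos: [227.1, 579.2, 241.3]
tool_rot: [3.141, -0.002, 2.823]
force: [0.8, 0.1, -1.0]
width: 70.0
gripper_force: 0.0
```

A single row with all five fields was accepted and moved as expected. Continuing with full rows.

Call:
{"op": "carry_out", "data": {
  "moves": [
    {"tx":-0.113,"ty":-0.099,"tz":0,"twist":0,"fingers":0},
    {"tx":-0.113,"ty":-0.099,"tz":0,"twist":0,"fingers":0},
    {"tx":-0.113,"ty":-0.099,"tz":0,"twist":0,"fingers":0},
    {"tx":-0.113,"ty":-0.099,"tz":0,"twist":0,"fingers":0},
    {"tx":-0.113,"ty":-0.099,"tz":0,"twist":0,"fingers":0},
    {"tx":-0.113,"ty":-0.099,"tz":0,"twist":0,"fingers":0},
    {"tx":-0.113,"ty":-0.099,"tz":0,"twist":0,"fingers":0},
    {"tx":-0.113,"ty":-0.099,"tz":0,"twist":0,"fingers":0},
    {"tx":-0.113,"ty":-0.099,"tz":0,"twist":0,"fingers":0},
    {"tx":-0.113,"ty":-0.099,"tz":0,"twist":0,"fingers":0},
    {"tx":-0.113,"ty":-0.099,"tz":0,"twist":0,"fingers":0}
  ]
}}

```text
clock: 1.6
eef_pos: [479.6, 147.1, 242.1]
tool_rot: [-3.141, -0.0, 2.817]
force: [-0.2, 0.6, 0.2]
width: 0.2
gripper_force: 0.0
```

Call:
{"op": "carry_out", "data": {
  "moves": [
    {"tx":-0.06,"ty":-0.1355,"tz":0,"twist":0,"fingers":0},
    {"tx":-0.06,"ty":-0.1355,"tz":0,"twist":0,"fingers":0},
    {"tx":-0.06,"ty":-0.1355,"tz":0,"twist":0,"fingers":0},
    {"tx":-0.06,"ty":-0.1355,"tz":0,"twist":0,"fingers":0},
    {"tx":-0.06,"ty":-0.1355,"tz":0,"twist":0,"fingers":0},
    {"tx":-0.06,"ty":-0.1355,"tz":0,"twist":0,"fingers":0},
    {"tx":-0.06,"ty":-0.1355,"tz":0,"twist":0,"fingers":0},
    {"tx":-0.06,"ty":-0.1355,"tz":0,"twist":0,"fingers":0},
    {"tx":-0.06,"ty":-0.1355,"tz":0,"twist":0,"fingers":0},
    {"tx":0,"ty":0,"tz":0,"twist":0.05,"fingers":0},
    {"tx":0,"ty":0,"tz":0,"twist":0.05,"fingers":0},
    {"tx":0,"ty":0,"tz":0,"twist":0.05,"fingers":0}
  ]
}}

```text
clock: 3.1
eef_pos: [515.6, -250.0, 241.8]
tool_rot: [-3.141, -0.001, 2.34]
force: [0.1, -0.7, 0.1]
width: 0.4
gripper_force: 0.0
```

Call:
{"op": "carry_out", "data": {
  "moves": [
    {"tx":0,"ty":0,"tz":0,"twist":0.05,"fingers":0},
    {"tx":0,"ty":0,"tz":0,"twist":0.05,"fingers":0},
    {"tx":0,"ty":0,"tz":0,"twist":0.05,"fingers":0},
    {"tx":0,"ty":0,"tz":0,"twist":0.05,"fingers":0},
    {"tx":0,"ty":0,"tz":0,"twist":0.05,"fingers":0},
    {"tx":0,"ty":0,"tz":0,"twist":0.05,"fingers":0},
    {"tx":0,"ty":0,"tz":0,"twist":0.05,"fingers":0},
    {"tx":0,"ty":0,"tz":0,"twist":0.05,"fingers":0},
    {"tx":0,"ty":0,"tz":0,"twist":0,"fingers":0}
  ]
}}

```text
clock: 4.22
eef_pos: [515.8, -249.6, 241.8]
tool_rot: [-3.141, 0.001, 1.091]
force: [1.0, 0.1, 0.2]
width: 0.2
gripper_force: 0.0
```

```bash
python3 - <<'E'
from h import *
from cell import eyes
S=eyes.get_image("scene");W=eyes.get_image("wrist")
c=S["color"][100:310,180:460].copy()
cv2.imwrite("pics/pre.png",np.hstack([cv2.resize(c,(400,300)),cv2.resize(W["color"],(400,300))]))
E
```

```text
(no output)
```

View pics/pre.png

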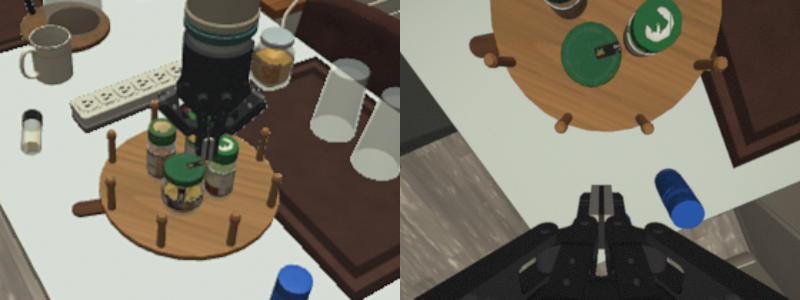

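The wrist view has the shut fingertips at (600,190), centred between the two near pegs (562,122) and (645,124), with nothing below them. Descending to TCP z of about 85.

Call:
{"op": "carry_out", "data": {
  "moves": [
    {"tx":0,"ty":0,"tz":0.087,"twist":0,"fingers":0},
    {"tx":0,"ty":0,"tz":0.087,"twist":0,"fingers":0},
    {"tx":0,"ty":0,"tz":0.087,"twist":0,"fingers":0},
    {"tx":0,"ty":0,"tz":0.087,"twist":0,"fingers":0},
    {"tx":0,"ty":0,"tz":0.087,"twist":0,"fingers":0},
    {"tx":0,"ty":0,"tz":0.087,"twist":0,"fingers":0},
    {"tx":0,"ty":0,"tz":0,"twist":0,"fingers":0}
  ]
}}

```text
clock: 5.2
eef_pos: [514.7, -249.3, 84.2]
tool_rot: [-3.138, -0.0, 1.09]
force: [-0.2, 0.6, 0.3]
width: 0.4
gripper_force: 0.0
```

Call:
{"op": "carry_out", "data": {
  "moves": [
    {"tx":0,"ty":0,"tz":0,"twist":0.013,"fingers":0},
    {"tx":0.0006,"ty":-0.024,"tz":0,"twist":0.0167,"fingers":0},
    {"tx":0.0006,"ty":-0.024,"tz":0,"twist":0.0167,"fingers":0},
    {"tx":0.0006,"ty":-0.024,"tz":0,"twist":0.0167,"fingers":0},
    {"tx":0.0006,"ty":-0.024,"tz":0,"twist":0.0167,"fingers":0},
    {"tx":0.0006,"ty":-0.024,"tz":0,"twist":0.0167,"fingers":0},
    {"tx":0.0006,"ty":-0.024,"tz":0,"twist":0.0167,"fingers":0},
    {"tx":0.0006,"ty":-0.024,"tz":0,"twist":0.0167,"fingers":0},
    {"tx":0.0006,"ty":-0.024,"tz":0,"twist":0.0167,"fingers":0},
    {"tx":0.0006,"ty":-0.024,"tz":0,"twist":0.0167,"fingers":0},
    {"tx":0.0006,"ty":-0.024,"tz":0,"twist":0.0167,"fingers":0}
  ]
}}

```text
clock: 6.58
eef_pos: [465.2, -199.3, 85.6]
tool_rot: [-3.141, 0.0, 0.52]
force: [-0.4, -1.9, 0.7]
width: -0.0
gripper_force: 0.5
```

```bash
python3 - <<'E'
from h import *
from cell import eyes
S=eyes.get_image("scene");T=eyes.get_image("top")
cv2.imwrite("pics/mid.png",np.hstack([cv2.resize(S["color"][130:280,220:420],(400,300)),cv2.resize(T["color"][130:280,210:410],(400,300))]))
E
```

```text
(no output)
```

View pics/mid.png

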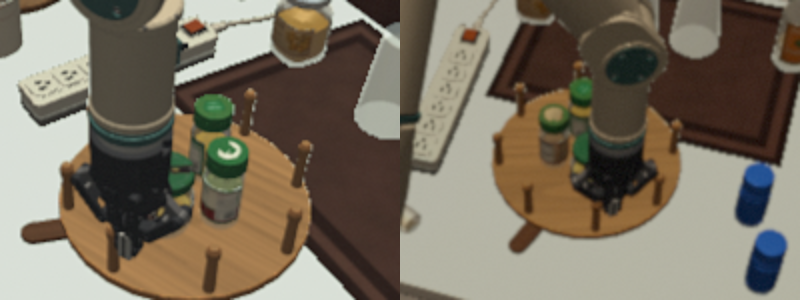

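The picture shows the fingertip at (125,245) against the peg at (112,240). The tray is turning and the jars are upright and clear of the hand. Continuing the arc.

Call:
{"op": "carry_out", "data": {
  "moves": [
    {"tx":0.0006,"ty":-0.024,"tz":0,"twist":0.0167,"fingers":0},
    {"tx":0.0006,"ty":-0.024,"tz":0,"twist":0.0167,"fingers":0},
    {"tx":0.0006,"ty":-0.024,"tz":0,"twist":0.0167,"fingers":0},
    {"tx":0.0006,"ty":-0.024,"tz":0,"twist":0.0167,"fingers":0},
    {"tx":0.0006,"ty":-0.024,"tz":0,"twist":0.0167,"fingers":0},
    {"tx":0.0006,"ty":-0.024,"tz":0,"twist":0.0167,"fingers":0},
    {"tx":0.0006,"ty":-0.024,"tz":0,"twist":0.0167,"fingers":0},
    {"tx":0.0006,"ty":-0.024,"tz":0,"twist":0.0167,"fingers":0},
    {"tx":0.0006,"ty":-0.024,"tz":0,"twist":0.0167,"fingers":0},
    {"tx":0.0006,"ty":-0.024,"tz":0,"twist":0.0167,"fingers":0},
    {"tx":0.0006,"ty":-0.024,"tz":0,"twist":0.0167,"fingers":0},
    {"tx":0.0006,"ty":-0.024,"tz":0,"twist":0.0167,"fingers":0}
  ]
}}

```text
clock: 8.18
eef_pos: [447.6, -116.4, 85.6]
tool_rot: [3.142, 0.0, -0.108]
force: [-0.4, -0.6, -0.4]
width: -0.1
gripper_force: 0.5
```

```bash
python3 - <<'E'
from h import *
from cell import eyes
S=eyes.get_image("scene");T=eyes.get_image("top");W=eyes.get_image("wrist")
pickle.dump((S,T,W),open("d1.pkl","wb"))
cv2.imwrite("pics/m2.png",np.hstack([cv2.resize(S["color"][130:280,220:420],(400,300)),cv2.resize(T["color"][130:280,210:410],(400,300))]))
E
```

```text
(no output)
```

View pics/m2.png

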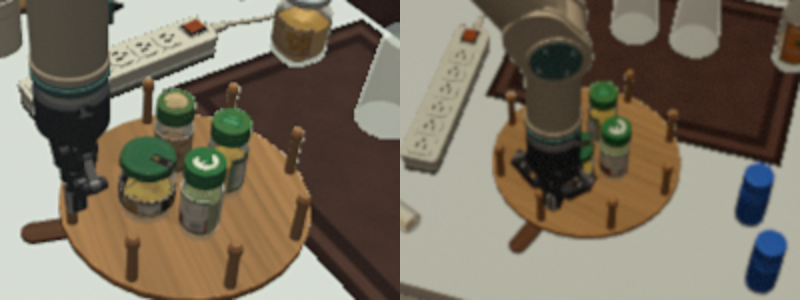

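The scene crop shows the mustard lid at (147,158), nearly in line with the tongue. The hand is clear of the jars. Measuring what is left.

```bash
python3 - <<'E'
from h import *
S,T,W=pickle.load(open("d1.pkl","rb")); c=np.array([584.5,-129])
f=lambda x,y:(x/2+220,y/2+130)
m=plane(S,*f(147,158),114)-c; print("mustard",m,np.hypot(*m),np.degrees(np.arctan2(m[1],m[0])))
for p in [(148,82),(233,87),(299,132),(304,199),(234,250),(132,241)]:
    q=plane(S,*f(*p),98)-c; print(np.hypot(*q).round(),np.degrees(np.arctan2(q[1],q[0])).round(1))
E
```

```text
mustard [-50.51736258   5.17579598] 50.781815505497576 174.1501280773351
137.0 77.5
138.0 32.5
139.0 -12.9
138.0 -58.3
142.0 -103.8
141.0 -146.8
```

About 10° remain, so I'll slow down to finish.

Call:
{"op": "carry_out", "data": {
  "moves": [
    {"tx":0.0006,"ty":-0.02,"tz":0,"twist":0.0139,"fingers":0},
    {"tx":0.0006,"ty":-0.02,"tz":0,"twist":0.0139,"fingers":0},
    {"tx":0.0004,"ty":-0.016,"tz":0,"twist":0.011,"fingers":0},
    {"tx":0.0003,"ty":-0.012,"tz":0,"twist":0.0083,"fingers":0},
    {"tx":0.0002,"ty":-0.008,"tz":0,"twist":0.0056,"fingers":0},
    {"tx":0,"ty":0,"tz":0,"twist":0,"fingers":0},
    {"tx":0,"ty":0,"tz":0,"twist":0,"fingers":0}
  ]
}}

```text
clock: 9.2
eef_pos: [452.5, -94.2, 85.7]
tool_rot: [-3.141, -0.0, -0.271]
force: [-0.7, -0.4, 0.3]
width: -0.2
gripper_force: 0.0
```

```bash
python3 - <<'E'
from h import *
from cell import eyes
S=eyes.get_image("scene");T=eyes.get_image("top")
pickle.dump((S,T),open("d2.pkl","wb"))
cv2.imwrite("pics/m3.png",np.hstack([cv2.resize(S["color"][130:280,220:420],(400,300)),cv2.resize(T["color"][130:280,210:410],(400,300))]))
E
```

```text
(no output)
```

View pics/m3.png

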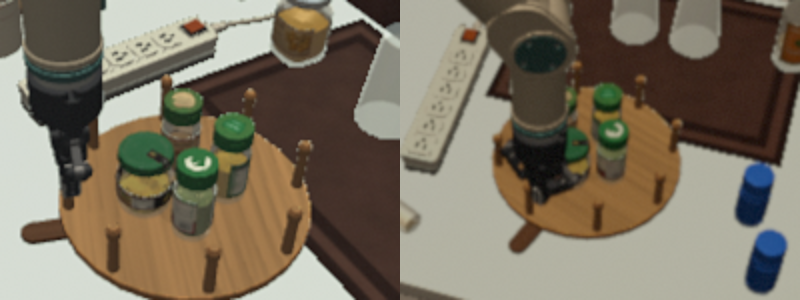

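The mustard lid is now at (145,153), in line with the tongue. I'll back off from the peg, lift away and check.

Call:
{"op": "carry_out", "data": {
  "moves": [
    {"tx":0,"ty":0.015,"tz":0,"twist":0,"fingers":0},
    {"tx":0,"ty":0.02,"tz":0,"twist":0,"fingers":0},
    {"tx":0,"ty":0,"tz":-0.05,"twist":0,"fingers":0},
    {"tx":0,"ty":0,"tz":-0.1,"twist":0,"fingers":0},
    {"tx":0,"ty":0,"tz":-0.15,"twist":0,"fingers":0},
    {"tx":0,"ty":0,"tz":-0.15,"twist":0,"fingers":0},
    {"tx":0,"ty":-0.15,"tz":0,"twist":0,"fingers":0},
    {"tx":0,"ty":-0.15,"tz":0,"twist":0,"fingers":0},
    {"tx":0,"ty":-0.15,"tz":0,"twist":0,"fingers":0},
    {"tx":0,"ty":-0.15,"tz":0,"twist":0,"fingers":0},
    {"tx":0,"ty":-0.15,"tz":0,"twist":0,"fingers":0},
    {"tx":0,"ty":0,"tz":0,"twist":0,"fingers":0}
  ]
}}

```text
clock: 10.8
eef_pos: [510.3, 116.0, 219.9]
tool_rot: [-3.141, 0.001, -0.265]
force: [-0.2, -1.0, 0.2]
width: -0.1
gripper_force: 0.0
```

```bash
python3 - <<'E'
from h import *
from cell import eyes
S=eyes.get_image("scene");T=eyes.get_image("top")
pickle.dump((S,T),open("d3.pkl","wb"))
cv2.imwrite("pics/m4.png",np.hstack([cv2.resize(S["color"][160:280,225:385],(400,300),interpolation=cv2.INTER_CUBIC),cv2.resize(T["color"][160:265,230:370],(400,300),interpolation=cv2.INTER_CUBIC)]))
E
```

```text
(no output)
```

View pics/m4.png

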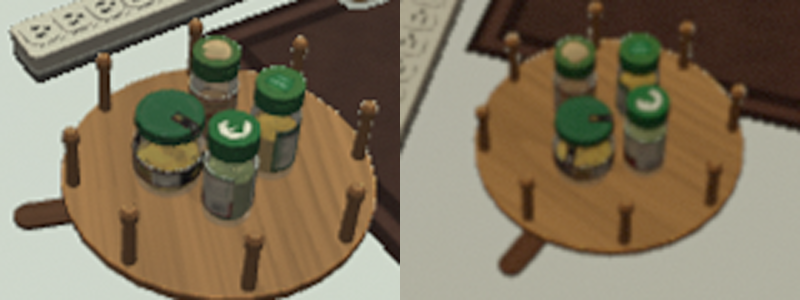

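Lid centres are at (170,117) on the left and (584,121) on the right. Tongue ends are at (22,216) and (510,268), and its root at the tray edge at (65,211) and (538,240).

```bash
python3 - <<'E'
from h import *
S,T=pickle.load(open("d3.pkl","rb"))
s=lambda x,y:(x*.4+225,y*.4+160); t=lambda x,y:((x-400)*.35+230,y*.35+160)
ps=[(104,58),(195,26),(300,44),(368,106),(356,193),(254,241),(129,213),(71,133)]
pt=[(595,7),(686,30),(739,90),(715,170),(626,210),(528,185),(482,112),(513,40)]
for im,f,P,m,e,r in((S,s,ps,(170,116),(20,216),(62,211)),(T,t,pt,(584,119),(507,268),(538,240))):
    c=np.mean([plane(im,*f(*p),98) for p in P],0)
    M=plane(im,*f(*m),114)-c; E=plane(im,*f(*e),8)-c; R=plane(im,*f(*r),8)-c
    an=lambda v:np.degrees(np.arctan2(v[1],v[0])); a=np.radians(an(E))
    print(c,"must",np.hypot(*M),an(M),"tongue",np.hypot(*E),an(E),an(R),"lateral",np.hypot(*M)*np.sin(np.radians(an(M))-a))
E
```

```text
[ 583.69035446 -130.67187448] must 48.60062682242805 162.73297396572278 tongue 189.17383457951595 161.44138699624537 161.95578459654027 lateral 1.0954841804587414
[ 581.044955   -130.55317272] must 45.735990414173294 158.45291680654745 tongue 186.75004982676427 161.21016559248773 163.343193187704 lateral -2.2001068421126178
```

Both views put the jar within about 2 mm of the tongue line (limit 14 mm). All jars are upright and the hand is clear, so I'm handing it in.

```bash
python3 -c "
from cell import job; print(job.finish_job())"
```

```text
the job is handed in; nothing more can be done
None
```

I turned the lazy Susan about 61° clockwise, and the mustard jar now stands at the front within about 2 mm of the tongue's centre line; all jars are upright, the hand is clear, and the job is handed in, though no verdict came back.

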